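# Pass the spark plug rack through the sprung chute gate

### The job

Using only your fingertips, press the yellow paddle beside the chute in against its spring to swing the red gate open, and keep holding it fully clear with one finger while another finger pushes the blue spark plug rack along the chute, through the gateway and home against the end stop. Then let go of the paddle so that the gate springs shut behind the rack, and back away. Slide the rack, do not lift, pinch or tip it, and leave the loose parts lying about where they are.

Things in the scene. Friction and masses are not known exactly. Their poses are not given: they have to be found in the camera images.
- chute: Grey steel chute fixed to the bench. Origin on its centre line in the gate's plane, at bench height; +y is the way the rack must travel, z up, paddle on the -x side. In this frame, mm: floor top z 4; walls at x -42 to -38 and 38 to 42, tops z 30; guide strips leave a lane 63 wide; runs from y -232 to 140. Above z 55 only paddle, rack and end stop are in the way.
- stop_face (a point): Middle of the upper edge of the end stop's face, 66 mm above the bench, at y = 130 mm in the chute's frame (axes as the chute's). With the rack home against it, the rack's origin is at y = 75 mm and its back face at y = 20 mm, past the gate.
- gate_shaft (a point): Point on the shaft of gate and paddle above the gate's window in the wall: x -50, y 0, z 42 mm in the chute's frame; the shaft runs along the chute's y, its brackets (y -224 and 56) are 50 mm high. The gate is a red bar 12 x 6 mm, hanging 36 mm from the shaft, reaching into the lane at y -3 to 3 mm; the rack cannot push it open.
- gate (a joint): Turn (rad) of gate and paddle: 0 shut, 1.0 the hard limit; it springs back to 0. Grows as the paddle's outer face is pressed toward the chute's +x. The gate is clear of the lane from about 0.55 and counts as held open above 0.6. The spring gives 0.04 N m at 0, 0.10 N m at 1.0 (1 to 2 N at the paddle's edge).
- paddle_edge (a point): Centre of the 8 mm bead on the upper edge of the yellow paddle, half-way along it, 54 mm from the shaft. The paddle is 262 mm long (chute y -215 to 47); a finger may slide along all of it. Shut, it leans 40 degrees out: bead's outside at chute x -89, z 83 mm. Upright at 0.70: bead's outside at x -54, z 96 mm.
- rack: Loose blue plastic rack, 60 wide (x) x 110 long (y) mm, block 24 mm high, with five upright spark plugs (tops 86 mm above its underside), about 0.5 kg. Origin at the centre of its underside; +y is its front. It stands in the chute at -y of the gate, its axes along the chute's.
- push_face (a point): Point on the back (-y) face of the rack's upright push plate, mid-width, 65 mm above the rack's underside (69 mm above the bench). The plate is 56 mm wide and rises to 88 mm above the underside. Push here toward the chute's +y.
- piston: Loose grey piston, 55 mm across, 54 mm high, standing beyond the chute; origin at its underside. Leave alone.
- rubber_ring: Loose black rubber bush, 34 mm across, 14 mm high, on the robot's side of the chute; leave alone.
- pin: Loose steel gudgeon pin, 46 mm long, 15 mm thick, lying on the robot's side of the chute; leave alone.
Mind the look-alikes: they are no part of the job. Of the things that look like the rack, take the one that is nearest to the robot's base at the start.

How it is judged:
By the outcome, as a careful person would: the job done as asked, in the order asked, and still so for the second after the job is handed in, with the robot touching nothing.
It also fails if it takes over 48 s, if anything falls off the work surface, if the arm or the gripper's body presses on something with over 40 N, if the wrist force passes 120 N, or if a joint passes its speed limit or range.

### The arm

A 6-joint arm with a two-finger parallel gripper is mounted at the origin on a cart in front of the work surface, level with it; the furniture and walls round the work are solid. World frame = base frame: x ahead of the robot, y to its left, z up, the work surface at z = 0. Lengths are in mm, angles in rad, forces in N, time in s.
With the tool pointing down it reaches from about 275 to 750 mm from the base axis. Payload 10.2 kg.
Tool frame: the origin (TCP) lies at the very end of the fingers, on their centre line; the grasp point (between the pads) lies 19 mm behind it; z points along the fingers, y is the line along which they close (so a half turn about z gives the same grasp; the last joint's range is limited). The gripper opens to 85 mm and grips with 20 to 120 N. Pads are 22 mm wide; open, the fingers measure 114 mm over their backs; the gripper's body (76 mm by 85 mm) begins 54 mm behind the grasp point. The pads swing forward as they close: fully open they stand 13 mm farther back than shut.
Start: joints at [-1.498, 0.313, 1.498, -0, 1.331, -0.223], TCP at [153.027, -502.209, 231.294] pointing down, gripper open.
Joint ranges: [-2.94, 2.94], [-0.97, 2.17], [0.19, 2.56], [-1.23, 4.37], [0.02, 3.11], [-2.88, 2.88]. Speed limits (rad/s): [2.39, 2.39, 3.01, 3.14, 3.14, 3.14].

### API

Orientations are given as a unit quaternion [w, x, y, z].
In Python, from rig import ctrl gives the robot as it stands.
- The arm moves only by the tool step_arm, never from a script. Its argument "increments" is a list of rows, each a list of 3 entries, a list of its own where there are three numbers: the shift along the tool's x, y, z in cm, then the turn, a rotation vector about the tool's x, y, z in degrees, then the opening in per cent of the stroke, from 0 (shut) to 100 (fully open). A call has 1 to 8 rows; each row is the pose to reach, as a shift and turn from the pose commanded when the call began, along the tool's axes at that moment; what a row does not reach only later rows make up. A row lasts 1/8 s, in which the tool goes at most 62.5 mm and 10.7 degrees, less where a joint would pass 70% of its speed; a pose out of reach is approached as far as the arm can. A call with a gripper value outside its range is refused whole. The fingers move at their own pace and stop on an object; "squeeze" is the grip in N (left out, the last holds). Time passes only in rows, so rows that repeat a pose let the fingers close. It gives the time, the measured TCP pose, the force, the opening and the grip force at its end, in the units of the state.
- ctrl.sense(): the state, without advancing time (a new reading comes with each control period).
- ctrl.capture(name): name is "scene" or "top"; returns a dict with "img" (420x560x3 uint8, red, green, blue), "fx", "fy", "cx", "cy" (pixels), "extrinsics" (4x4, takes a point from camera to world coordinates). Camera axes: x right, y down, z forward; pixel columns grow to the right and rows downward; lengths in mm; the calibration is good to about 2 mm. A picture is of the moment at which its call begins. There is no depth.
- ctrl.finish_job(): hands the job in; it is judged then, once.
The state is a dict: "time_s": time; "joints": joint angles; "dq": joint speeds; "tau": joint torques, N m; "eef_pos": TCP position; "ee_rot": TCP orientation; "force": force on the tool from outside, world axes, zero at the start; "wrist_torque": the same for the moment, N m; "grip_width": opening from 0.0 (shut) to 1.0 (fully open); "grip_force": force on a finger pad.
Only numpy, scipy, OpenCV 4.12 (cv2) and the standard library are available. Lean on these libraries where they do the work, as an engineer would, in place of code of your own. Each camera call takes 0.05 s, during which the arm holds its last target. There are 200 camera calls.

## Working session

There is one attempt and no reset: what is moved stays moved. The work goes in short steps, Python scripts to look and compute and a tool call to move; the robot and the scene stay as the last step left them, time stands still between calls to the robot, and variables do not carry over. Pictures are saved under pics/ and viewed, at most 10 in all, crops included, and the job is handed in when it is done.

Besides the shell and the picture viewer there is one more tool, called after "Emit:" as name(argument=value, ...), one argument or row to a line, values as JSON. step_arm: Moves the arm, as the interface text tells. Its arguments: {"type":"object","properties":{"increments":{"type":"array"},"squeeze":{"type":"number"}},"required":["increments"]}

```bash
mkdir -p pics; ls; python3 - <<'E'
from rig import ctrl
import cv2,numpy as np
print(ctrl.sense())
for n in("scene","top"):
    c=ctrl.capture(n); cv2.imwrite(f"pics/{n}0.png",c["img"][...,::-1]); print(n,c["fx"],c["fy"],c["cx"],c["cy"],np.round(c["extrinsics"],4).tolist())
    np.savez(n+"0.npz",**c)
E
```

```text
pics
{'time_s': 0.0, 'joints': array([-1.49838454e+00,  3.13412998e-01,  1.49846093e+00, -2.35420343e-06,
        1.33103053e+00, -2.23383188e-01]), 'dq': array([ 1.16723085e-03, -7.41167751e-04, -1.82819423e-05,  2.91861707e-04,
       -1.05924509e-04,  1.32695575e-03]), 'tau': array([ 8.83125012e-04, -4.12272120e+01, -2.59736180e+01, -1.67878688e-04,
        4.23670150e-03, -6.83025263e-06]), 'eef_pos': array([ 153.01355136, -501.9197154 ,  230.74504617]), 'ee_rot': array([-6.54119888e-04,  9.89082834e-01,  1.47359146e-01,  4.83241861e-05]), 'force': array([-0.44926344, -0.14477565,  0.54185168]), 'wrist_torque': array([-0.02197883,  0.03596448, -0.00130388]), 'grip_force': 0.0, 'grip_width': 1.0039607837133395}
scene 534.2825371221029 534.2825371221029 287.18868864306796 208.4544111685151 [[-0.575, -0.4008, 0.7133, -185.8212], [-0.8181, 0.2713, -0.507, 612.7296], [0.0097, -0.8751, -0.4839, 608.9383], [0.0, 0.0, 0.0, 1.0]]
top 511.1275460143956 511.1275460143956 279.8562831499459 202.28312509886769 [[-0.0212, -0.9863, 0.1634, 350.2554], [-0.9998, 0.0208, -0.0042, 63.7976], [0.0008, -0.1635, -0.9865, 1265.0154], [0.0, 0.0, 0.0, 1.0]]
```

View pics/scene0.png

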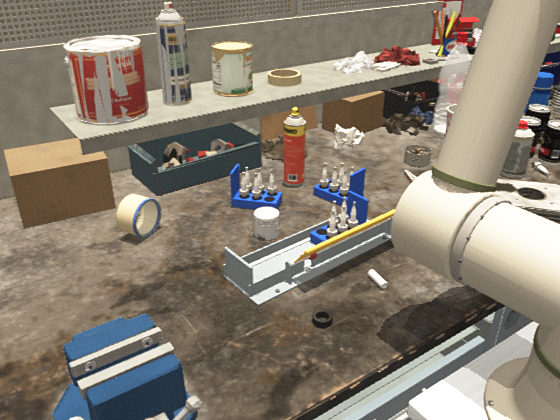

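View pics/top0.png

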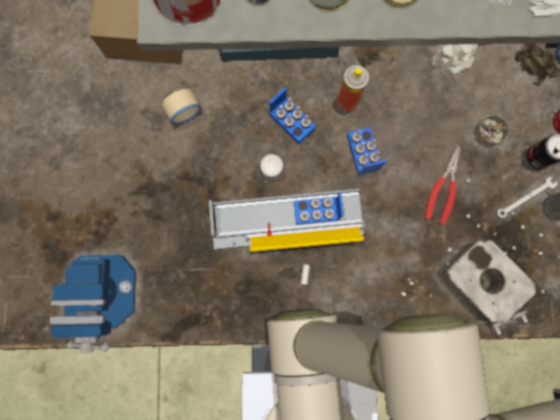

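The scene view shows the chute at about (230–400, 200–300), with the rack in it at about (340, 220). In the top view the chute runs from (212, 225) to (362, 205), the red gate is at (269, 230), and the paddle spans (250–362, 240). The end stop is on the left and the push plate on the right, so chute +y is roughly world +y. I'll zoom in on both.

```bash
python3 - <<'E'
import cv2
t=cv2.imread("pics/top0.png")[175:265,195:385]; cv2.imwrite("pics/topc.png",cv2.resize(t,None,fx=4,fy=4,interpolation=cv2.INTER_CUBIC))
t=cv2.imread("pics/scene0.png")[180:310,215:415]; cv2.imwrite("pics/scenec.png",cv2.resize(t,None,fx=4,fy=4,interpolation=cv2.INTER_CUBIC))
E
```

```text
(no output)
```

View pics/topc.png

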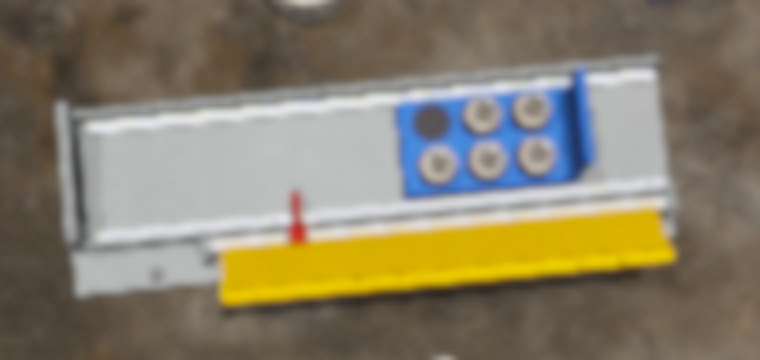

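View pics/scenec.png

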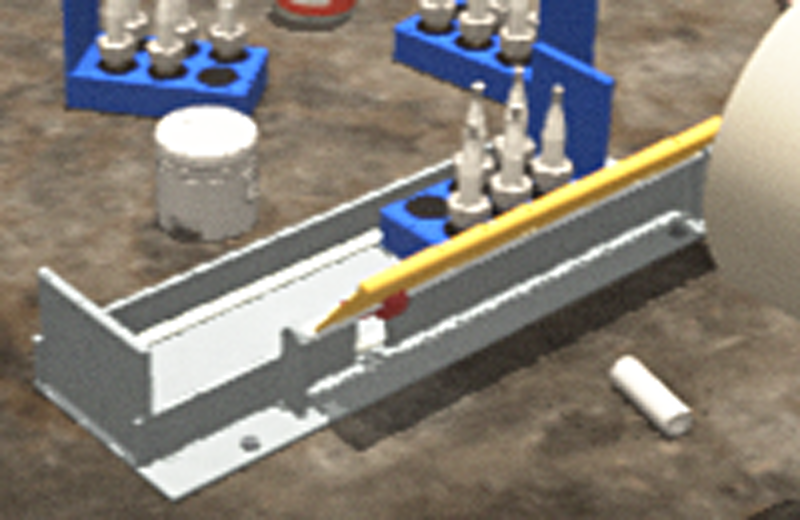

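```bash
cat > h.py <<'E'
import numpy as np
from scipy.optimize import least_squares
C={n:dict(np.load(n+"0.npz")) for n in("scene","top")}
O={"top":(195,175),"scene":(215,180)}
def px(n,uv): return (np.array(uv)+.5)/4-.5+O[n]
def proj(n,P):
    c=C[n];E=c["extrinsics"];q=(np.atleast_2d(P)-E[:3,3])@E[:3,:3]
    return np.c_[c["fx"]*q[:,0]/q[:,2]+c["cx"],c["fy"]*q[:,1]/q[:,2]+c["cy"]]
def tri(a,b):
    return least_squares(lambda p:np.r_[(proj("top",p)[0]-px("top",a)),(proj("scene",p)[0]-px("scene",b))],[450,0,50])
def R(t): return np.array([[np.cos(t),-np.sin(t),0],[np.sin(t),np.cos(t),0],[0,0,1]])
E
python3 - <<'E'
from h import *
for n,a,b in [("stop far",(62,103),(42,270)),("stop near",(70,245),(148,350)),("bead end",(224,298),(367,290)),("plate far",(578,70),(535,45)),("plate near",(588,166),(612,82))]:
    r=tri(a,b); print(n,r.x.round(1),r.fun.round(2))
pts=[("top",(676,260),(-89,-215,83)),("top",(221,304),(-89,47,83)),("top",(657,57),(42,-232,30)),
("top",(297,192),(-14+0,0,42-12)), ("scene",(367,290),(-87,47,86)),("top",(66,103),(42,132,66)),("top",(74,245),(-42,132,66)),
("scene",(45,270),(42,132,66)),("scene",(150,350),(-42,132,66)),("top",(665,195),(-40,-232,30))]
f=lambda p:np.concatenate([proj(n,R(p[2])@np.array(q)+[p[0],p[1],0])[0]-px(n,u) for n,u,q in pts if q[0]!=-14])
r=least_squares(f,[430,80,0.08],loss="soft_l1");print(r.x,r.fun.reshape(-1,2).round(2) if len(r.fun)%2==0 else r.fun)
x,y,t=r.x; o=np.array([x,y,0])
for n,a,b in [("plate far",(578,70),(535,45)),("plate near",(588,166),(612,82))]: print(R(t).T@(tri(a,b).x-o))
for q in [(-89,-215,83),(-89,47,83),(0,130,66),(-89,-84,83)]: print(q,(R(t)@np.array(q)+o).round(1))
E
```

```text
stop far [557.  224.5  66.5] [-0.07 -0.05  0.07  0.01]
stop near [472.  219.5  69. ] [-0.1  -0.07  0.09  0.02]
bead end [437.2 127.8  85.2] [ 0.26  0.22 -0.26 -0.04]
plate far [565.3 -80.1  92.9] [ 0.09  0.08 -0.11 -0.01]
plate near [508.7 -83.3  94.6] [ 0.02  0.02 -0.03 -0.  ]
[5.25243536e+02 8.89874025e+01 7.43871052e-02] [[-0.55  0.81]
 [ 0.47  0.63]
 [ 1.09 -0.1 ]
 [-0.22  0.44]
 [-0.71 -0.15]
 [-0.1  -0.6 ]
 [-0.38  0.06]
 [ 0.13  0.65]
 [ 3.16 -1.66]]
[  27.39943215 -171.63493023   92.89597849]
[ -29.33751736 -170.55767021   94.64786489]
(-89, -215, 83) [ 452.5 -132.    83. ]
(-89, 47, 83) [433.  129.2  83. ]
(0, 130, 66) [515.6 218.6  66. ]
(-89, -84, 83) [442.7  -1.4  83. ]
```

The stop's upper corners triangulate to z 66–69 and the plate's top edge to about 93 (92 expected), with 57 mm between its ends (56 expected). So the fit holds. Chute origin is (525, 89), yaw 0.074, and the rack's back face is at chute y ≈ −173.

Plan: tool pointing down with its closing axis across the chute, opening at 60%. The robot-side finger presses the bead while the other finger pushes the plate.

```bash
cat > go.py <<'E'
import sys,numpy as np
from rig import ctrl
from scipy.spatial.transform import Rotation as Ro
O=np.array([525.2,89,0]);t=0.072
Rc=Ro.from_euler("z",t).as_matrix()
Rt=Rc@np.array([[0,1,0],[-1,0,0],[0,0,1]]).T   # tmp
yt=Rc[:,0];zt=np.array([0,0,-1.]);Rt=np.c_[np.cross(yt,zt),yt,zt]
s=ctrl.sense();q=s["ee_rot"];Rn=Ro.from_quat([q[1],q[2],q[3],q[0]]).as_matrix()
print("t",round(s["time_s"],2),"chute pos",(Rc.T@(s["eef_pos"]-O)).round(1),"F chute",(Rc.T@s["force"]).round(1),"grip",s["grip_width"],"j",s["joints"].round(2))
for a in sys.argv[1:]:
    p=Rc@np.array(eval(a))+O
    print(a,"world",p.round(0),"cm",(Rn.T@(p-s["eef_pos"])/10).round(2),"deg",np.degrees(Ro.from_matrix(Rn.T@Rt).as_rotvec()).round(1))
E
python3 go.py "(-76,-197,150)"
```

```text
t 0.1 chute pos [-413.8 -562.7  230.8] F chute [-0.3 -0.2  0. ] grip 0.9968500963760959 j [-1.5   0.31  1.5  -0.    1.33 -0.22]
(-76,-197,150) world [ 464. -113.  150.] cm [ 41.05 -28.15   8.12] deg [ -0.   -0.1 -77.2]
```

Emit:
step_arm(
  increments=[
    [[5, -3.5, 0], [0, 0, -9.6], 100],
    [[10, -7, 0], [0, 0, -19.3], 60],
    [[15.4, -10.6, 0], [0, 0, -29], 60],
    [[20.5, -14, 0], [0, 0, -38.6], 60],
    [[25.6, -17.6, 1], [0, 0, -48.2], 60],
    [[30.8, -21, 2], [0, 0, -58], 60],
    [[36, -24.6, 3], [0, 0, -67.5], 60],
    [[41, -28.2, 4], [0, 0, -77.2], 60],
  ],
)

```text
time_s: 1.1
eef_pos: [461.7, -114.1, 191.5]
ee_rot: [0.0, 0.679, 0.734, -0.0]
force: [0.3, -0.7, 0.2]
grip_width: 0.595
grip_force: 0.0
```

```bash
python3 go.py "(-76,-197,120)"; python3 - <<'E'
from rig import ctrl
import cv2
a=[ctrl.capture(n)["img"][...,::-1] for n in("top","scene")]
b=cv2.resize(a[0][140:300,180:460],(780,446),interpolation=cv2.INTER_CUBIC)
cv2.imwrite("pics/top1.png",b); cv2.imwrite("pics/scene1.png",cv2.resize(a[1][60:320,200:560],(780,563)))
E
```

```text
t 1.1 chute pos [ -77.9 -198.   191.5] F chute [ 0.2 -0.7  0.2] grip 0.5952013150186567 j [-0.49  0.24  1.7  -0.    1.2  -0.57]
(-76,-197,120) world [ 464. -113.  120.] cm [0.1  0.19 7.15] deg [0.  0.  0.3]
```

View pics/scene1.png

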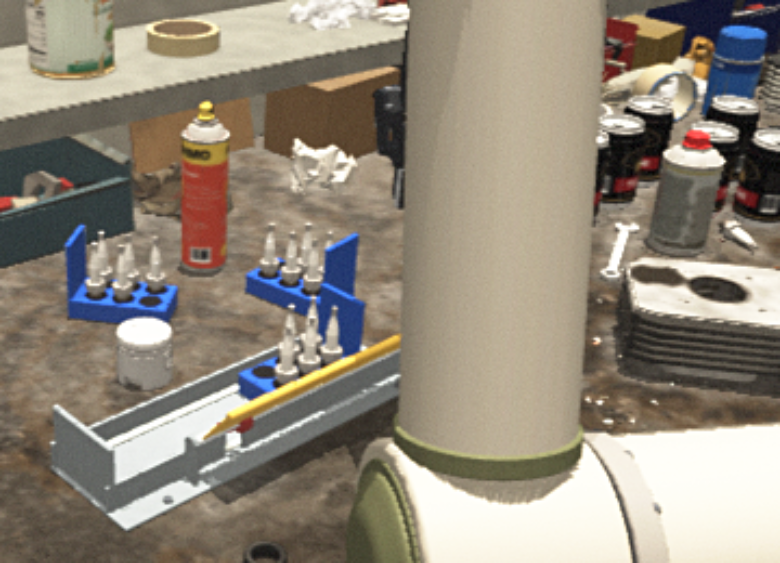

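The gripper is hidden behind the forearm in this view. The chute, paddle and rack haven't moved: the gate is at (240, 425) and the plate at (340, 320). I'll descend outside the paddle.

Emit:
step_arm(
  increments=[
    [[0, 0.2, 5], [0, 0, 0], 60],
    [[0.1, 0.2, 9.5], [0, 0, 0], 60],
    [[0.1, 0.2, 13.0], [0, 0, 0], 60],
    [[0.1, 0.2, 13.0], [0, 0, 0], 60],
  ],
)

```text
time_s: 1.7
eef_pos: [461.2, -114.6, 60.3]
ee_rot: [-0.002, 0.681, 0.732, -0.001]
force: [-0.3, 0.3, 0.8]
grip_width: 0.596
grip_force: 0.0
```

```bash
python3 go.py "(-27,-197,60)"; python3 - <<'E'
from rig import ctrl
import cv2
a=ctrl.capture("top")["img"][...,::-1]
cv2.imwrite("pics/top2.png",cv2.resize(a[160:280,190:410],(792,432),interpolation=cv2.INTER_CUBIC))
E
```

```text
t 1.7 chute pos [ -78.4 -198.5   60.3] F chute [-0.3  0.4  0.8] grip 0.5964602717210413 j [-0.49  0.43  1.84 -0.    0.88 -0.56]
(-27,-197,60) world [ 512. -109.   60.] cm [0.15 5.14 0.01] deg [-0.2 -0.1 -0. ]
```

View pics/top2.png

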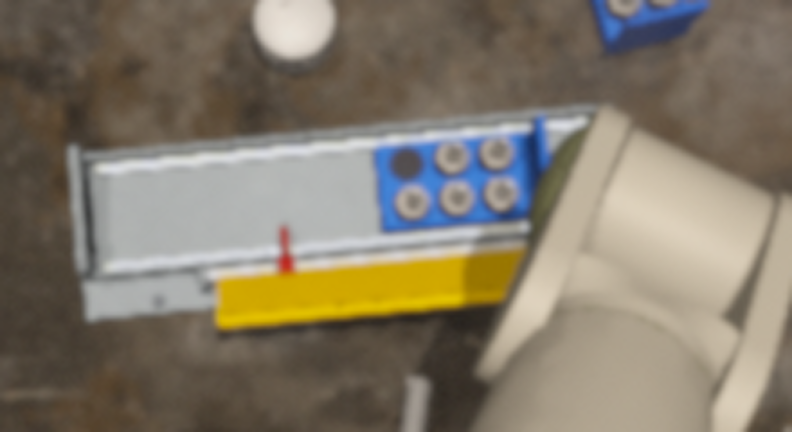

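No contact so far. The gate bar is at (285, 245) and the paddle is still shut. Next I press the paddle in.

Emit:
step_arm(
  increments=[
    [[0.1, 1, 0], [0, 0, 0], 60],
    [[0.1, 2, 0], [0, 0, 0], 60],
    [[0.1, 3, 0], [0, 0, 0], 60],
    [[0.1, 4, 0], [0, 0, 0], 60],
    [[0.1, 5, 0], [0, 0, 0], 60],
    [[0.1, 5.2, 0], [0, 0, 0], 60],
    [[0.1, 5.2, 0], [0, 0, 0], 60],
  ],
)

```text
time_s: 2.62
eef_pos: [514.5, -110.0, 61.8]
ee_rot: [-0.0, 0.681, 0.732, -0.0]
force: [-1.9, -0.0, 0.4]
grip_width: 0.602
grip_force: 0.8
```

```bash
python3 go.py "(-27,-185,60)" "(-27,10,60)"; python3 - <<'E'
from rig import ctrl
import cv2
a=ctrl.capture("top")["img"][...,::-1];b=ctrl.capture("scene")["img"][...,::-1]
a=cv2.resize(a[180:270,200:345],(580,360),interpolation=cv2.INTER_CUBIC);b=cv2.resize(b[210:310,220:400],(580,240),interpolation=cv2.INTER_CUBIC)
import numpy as np
b=cv2.resize(b,(580,240));cv2.imwrite("pics/v3.png",np.vstack([a,b]))
E
```

```text
t 2.62 chute pos [ -25.  -197.7   61.8] F chute [-1.9  0.1  0.4] grip 0.6020694538485625 j [-0.43  0.51  1.69 -0.    0.94 -0.51]
(-27,-185,60) world [512. -97.  60.] cm [ 1.27 -0.2   0.18] deg [-0. -0.  0.]
(-27,10,60) world [498.  97.  60.] cm [20.77 -0.19  0.18] deg [-0. -0.  0.]
```

View pics/v3.png

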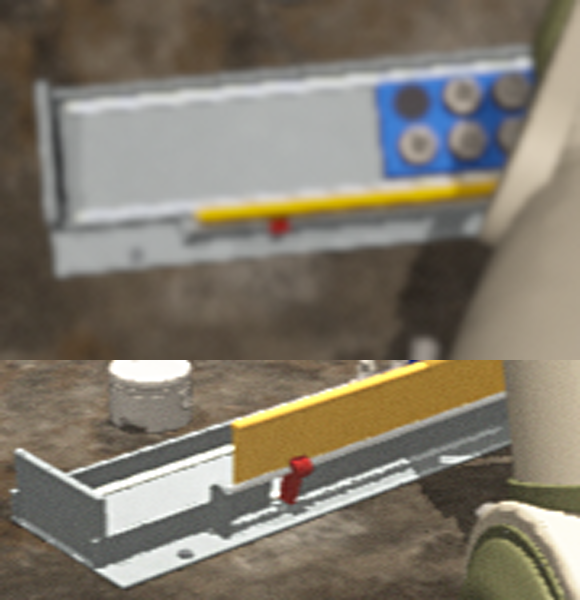

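The gate bar has swung out of the lane (red at (280, 227) in the top crop) and the paddle is about upright. I'll work out its angle from the bead pixel.

```bash
python3 - <<'E'
from h import *
o=np.array([525.2,89,0])
print(px("top",(197,214))-O["top"]+[200,180])
for g in(.55,.6,.7,.8,.9):
    a=g-0.698; print(g,[proj("top",R(.072)@np.array([-50+54*np.sin(a),y,42+54*np.cos(a)])+o)[0].round(2) for y in(47,-100)])
E
```

```text
[248.875 233.125]
0.55 [array([248.81, 237.35]), array([312.56, 231.42])]
0.6 [array([248.7 , 236.18]), array([312.45, 230.25])]
0.7 [array([248.5 , 233.83]), array([312.22, 227.91])]
0.8 [array([248.31, 231.52]), array([311.97, 225.6 ])]
0.9 [array([248.14, 229.26]), array([311.7 , 223.35])]
```

The gate is at about 0.73. I'll press 3 mm more for margin and start pushing the rack.

Emit:
step_arm(
  increments=[
    [[0, 0.3, 0.1], [0, 0, 0], 60],
    [[0.8, 0.3, 0.1], [0, 0, 0], 60],
    [[1.6, 0.3, 0.1], [0, 0, 0], 60],
    [[2.6, 0.3, 0.1], [0, 0, 0], 60],
    [[3.6, 0.3, 0.1], [0, 0, 0], 60],
    [[4.6, 0.3, 0.1], [0, 0, 0], 60],
    [[5.4, 0.3, 0.1], [0, 0, 0], 60],
    [[5.4, 0.3, 0.1], [0, 0, 0], 60],
  ],
)

```text
time_s: 3.72
eef_pos: [513.3, -54.8, 60.8]
ee_rot: [-0.001, 0.681, 0.732, 0.0]
force: [-1.6, 0.7, -0.6]
grip_width: 0.599
grip_force: 0.8
```

```bash
python3 go.py "(-22,10,60)"; python3 - <<'E'
from rig import ctrl
import cv2
a=ctrl.capture("top")["img"][...,::-1]
cv2.imwrite("pics/v4.png",cv2.resize(a[180:270,200:345],(580,360),interpolation=cv2.INTER_CUBIC))
E
```

```text
t 3.73 chute pos [ -22.2 -142.6   60.8] F chute [-1.5  0.8 -0.6] grip 0.5987568995664613 j [-0.33  0.5   1.72  0.    0.92 -0.41]
(-22,10,60) world [503.  97.  60.] cm [15.26  0.04  0.1 ] deg [-0.  -0.1  0.1]
```

View pics/v4.png

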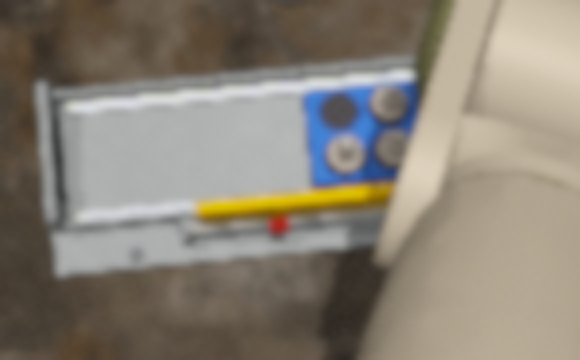

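The rack is sliding: its front moved from crop column 378 to 308 (about 41 mm), and the gate is still open at (279, 225). Its back face is now near y −132, so about 152 mm remain.

Emit:
step_arm(
  increments=[
    [[1, 0, 0.05], [0, 0, 0], 60],
    [[2.2, 0, 0.05], [0, 0, 0], 60],
    [[3.6, 0, 0.05], [0, 0, 0], 60],
    [[5, 0, 0.05], [0, 0, 0], 60],
    [[6.4, 0, 0.05], [0, 0, 0], 60],
    [[7.8, 0, 0.05], [0, 0, 0], 60],
    [[9, 0, 0.05], [0, 0, 0], 60],
    [[10, 0, 0.05], [0, 0, 0], 60],
  ],
)

```text
time_s: 4.78
eef_pos: [506.3, 43.4, 60.6]
ee_rot: [0.0, 0.681, 0.732, -0.0]
force: [-3.7, -7.2, 3.9]
grip_width: 0.598
grip_force: 4.1
```

Emit:
step_arm(
  increments=[
    [[1, 0, 0], [0, 0, 0], 60],
    [[2, 0, 0], [0, 0, 0], 60],
    [[2.8, 0, 0], [0, 0, 0], 60],
    [[3.5, 0, 0], [0, 0, 0], 60],
    [[4.0, 0, 0], [0, 0, 0], 60],
    [[4.4, 0, 0], [0, 0, 0], 60],
    [[4.4, 0, 0], [0, 0, 0], 60],
  ],
)

```text
time_s: 5.65
eef_pos: [503.0, 87.5, 60.6]
ee_rot: [-0.0, 0.681, 0.732, -0.0]
force: [-1.4, -3.6, 3.4]
grip_width: 0.604
grip_force: 2.7
```

```bash
python3 go.py "(-22,10,60)"; python3 - <<'E'
from rig import ctrl
import cv2
import numpy as np
a=ctrl.capture("top")["img"][...,::-1];b=ctrl.capture("scene")["img"][...,::-1]
a=cv2.resize(a[180:260,195:340],(725,400),interpolation=cv2.INTER_CUBIC);b=cv2.resize(b[200:310,215:415],(360,198))
b=np.pad(b,((0,0),(0,365),(0,0)))
cv2.imwrite("pics/v5.png",np.vstack([a,b]))
E
```

```text
t 5.65 chute pos [-22.2   0.1  60.6] F chute [-1.6 -3.5  3.4] grip 0.603849358682877 j [-0.06  0.49  1.74 -0.    0.92 -0.13]
(-22,10,60) world [503.  97.  60.] cm [0.99 0.02 0.06] deg [-0.  0.  0.]
```

View pics/v5.png

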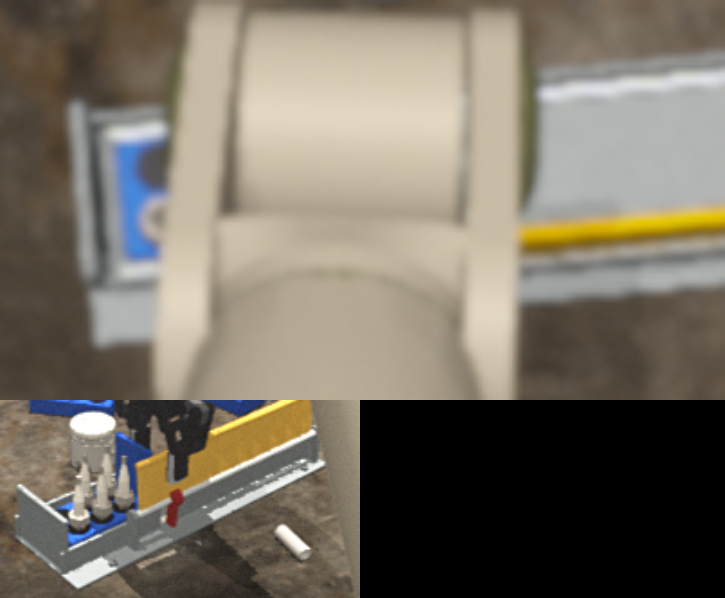

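The rack front is at crop column 115, roughly 10 mm short of the stop, and the gate is held open with the finger on the paddle. I'll push the last stretch slowly.

Emit:
step_arm(
  increments=[
    [[0.3, 0, 0], [0, 0, 0], 60],
    [[0.6, 0, 0], [0, 0, 0], 60],
    [[0.8, 0, 0], [0, 0, 0], 60],
    [[0.8, 0, 0], [0, 0, 0], 60],
  ],
)

```text
time_s: 6.25
eef_pos: [502.6, 95.3, 60.5]
ee_rot: [0.0, 0.681, 0.732, -0.0]
force: [-1.7, -5.1, 3.2]
grip_width: 0.601
grip_force: 3.3
```

Emit:
step_arm(
  increments=[
    [[0.1, 0, 0], [0, 0, 0], 60],
    [[0.2, 0, 0], [0, 0, 0], 60],
    [[0.2, 0, 0], [0, 0, 0], 60],
  ],
)

```text
time_s: 6.62
eef_pos: [502.4, 96.7, 60.5]
ee_rot: [0.0, 0.681, 0.732, -0.001]
force: [-3.7, -8.6, 4.3]
grip_width: 0.595
grip_force: 5.8
```

Emit:
step_arm(
  increments=[
    [[0.1, 0, 0], [0, 0, 0], 60],
    [[0.2, 0, 0], [0, 0, 0], 60],
    [[0.2, 0, 0], [0, 0, 0], 60],
  ],
)

```text
time_s: 7.0
eef_pos: [502.5, 97.1, 60.8]
ee_rot: [0.001, 0.681, 0.732, -0.001]
force: [-5.3, -20.0, 7.6]
grip_width: 0.602
grip_force: 11.6
```

The force rose to 20 N with the TCP at y ≈ 9.7, so the rack is home as predicted. Next I ease back off the plate, let the paddle out, and lift.

Emit:
step_arm(
  increments=[
    [[-0.4, 0, 0], [0, 0, 0], 60],
    [[-1, 0, 0], [0, 0, 0], 60],
    [[-2.5, 0, 0], [0, 0, 0], 60],
    [[-4, 0, 0], [0, 0, 0], 60],
    [[-4, 0, 0], [0, 0, 0], 60],
  ],
)

```text
time_s: 7.62
eef_pos: [505.2, 58.3, 60.3]
ee_rot: [0.0, 0.681, 0.732, -0.0]
force: [-4.6, -2.3, -0.5]
grip_width: 0.597
grip_force: 2.0
```

Emit:
step_arm(
  increments=[
    [[0, -1, 0], [0, 0, 0], 60],
    [[0, -2, 0], [0, 0, 0], 60],
    [[0, -3, 0], [0, 0, 0], 60],
    [[0, -4, 0], [0, 0, 0], 60],
    [[0, -4.8, 0], [0, 0, 0], 60],
    [[0, -5.6, 0], [0, 0, 0], 60],
    [[0, -5.6, 0], [0, 0, 0], 60],
  ],
)

```text
time_s: 8.5
eef_pos: [449.0, 55.7, 60.5]
ee_rot: [0.0, 0.681, 0.732, 0.0]
force: [1.4, 0.7, 0.2]
grip_width: 0.598
grip_force: 0.0
```

Emit:
step_arm(
  increments=[
    [[0, 0, -2], [0, 0, 0], 60],
    [[0, 0, -5], [0, 0, 0], 60],
    [[0, 0, -9], [0, 0, 0], 60],
    [[-4, 0, -14], [0, 0, 0], 60],
    [[-9, 0, -16], [0, 0, 0], 60],
    [[-14, 0, -16], [0, 0, 0], 60],
    [[-20, 0, -16], [0, 0, 0], 60],
    [[-25, 0, -16], [0, 0, 0], 60],
  ],
)

```text
time_s: 9.5
eef_pos: [467.5, -195.9, 220.5]
ee_rot: [0.0, 0.681, 0.732, 0.0]
force: [1.1, -0.7, 0.2]
grip_width: 0.602
grip_force: 0.0
```

```bash
python3 go.py; python3 - <<'E'
from rig import ctrl
import cv2
import numpy as np
a=ctrl.capture("top")["img"][...,::-1];b=ctrl.capture("scene")["img"][...,::-1]
a=cv2.resize(a[180:260,195:340],(580,320),interpolation=cv2.INTER_CUBIC);b=cv2.resize(b[210:305,215:415],(580,276))
cv2.imwrite("pics/v6.png",np.vstack([a,b]))
E
```

```text
t 9.5 chute pos [ -78.1 -280.   220.5] F chute [ 1.1 -0.8  0.2] grip 0.6015176354689203 j [-0.63  0.28  1.57  0.    1.29 -0.7 ]
```

View pics/v6.png

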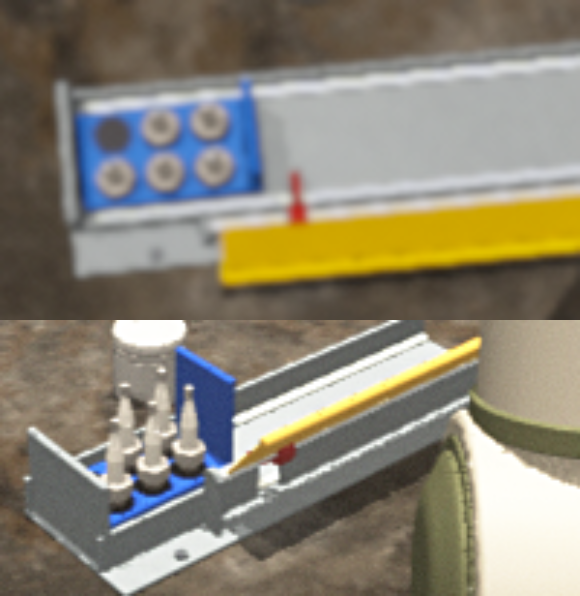

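The rack is against the end stop, its front at crop column 78. The gate is shut behind it at (297, 200), the paddle is back out, and the arm is clear.

```bash
python3 -c "
from rig import ctrl
print(ctrl.finish_job())"
```

```text
the job is handed in; nothing more can be done
None
```

The rack is home against the end stop, the gate has sprung shut behind it, the arm is clear, and the job was handed in at about 9.5 s; no verdict came back.

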